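Start up the pad belt

TASK

Start up the pad belt using only the closed fingertips: press down the raised face of the big white rocker on the mains switch box until it is fully over, then push the round key on the long console fully down to start the dust extractor, and after that push the long bar-shaped key fully down to start the belt. Do not push any key before the rocker is over, and do not push the square or the triangular key. Nothing is to be picked up: leave the pad stack, the tape roll and the backing pad with its knob where they are.

Things in the scene. Friction and masses are not known exactly. Their poses are not given: they have to be found in the camera images.
- console: Long grey control console with an aluminium top, 200 mm (its x) by 300 mm (its y) by 60 mm high, fixed to the table. Origin: centre of its underside; z up, its -x side faces the robot within 0.2 rad. Four plain grey keys stand in one row along its y, 45 mm to the -x side of its centre, 66 mm apart from centre to centre; which key is in which place differs from start to start.
- round_key_top (a point): Round key, 34 mm in diameter: its cap stands 14 mm proud of its 4 mm bezel, 78 mm above the table; this point is the centre of the cap's top face; the cap moves straight down. All four keys are of the same grey plastic.
- round_key (a joint): Travel of the round key: 0 out, 0.008 m fully down. Takes about 3 N to push; it has no spring and stays where it is left.
- bar_key_top (a point): Long bar-shaped key, 56 mm (along the console's x) by 20 mm: its cap stands 14 mm proud of its 4 mm bezel, 78 mm above the table; this point is the centre of the cap's top face; the cap moves straight down.
- bar_key (a joint): Travel of the bar key: 0 out, 0.008 m fully down, 3 N, stays where it is left.
- square_key_top (a point): Square key, 32 by 32 mm, not to be pushed: its cap stands 14 mm proud of its 4 mm bezel, 78 mm above the table; this point is the centre of the cap's top face; the cap moves straight down.
- square_key (a joint): Travel of the square key: 0 out, 0.008 m fully down; 3 N, stays where it is left.
- triangle_key_top (a point): Triangular key, sides 40 mm, not to be pushed: its cap stands 14 mm proud of its 4 mm bezel, 78 mm above the table; this point is the centre of the cap's top face; the cap moves straight down.
- triangle_key (a joint): Travel of the triangular key: 0 out, 0.008 m fully down; 3 N, stays where it is left.
- switch_box: Mains switch box, grey, 100 mm (its x) by 70 mm (its y) by 46 mm high plus a 4 mm black frame, fixed to the table left or right of the console (the pad stack is on the other side), turned by up to 0.9 rad. Origin: centre of its underside; z up. The white rocker lies along its x, 55 mm long, 30 mm wide, hinged along y at 56 mm above the origin.
- rocker_raised_face (a point): Centre of the rocker face to press, on its top surface, 18 mm from the hinge on the box's +x side (away from the robot). The rocker's top is a shallow V of two faces, each 28 by 30 mm. Off, this face slopes up outwards by 0.4 rad and this point is about 68 mm above the table; fully over (on), this face lies level and the point is 61 mm above the table.
- rocker (a joint): Angle of the rocker: about 0 off, 0.4 rad fully over (on). Takes about 3 N at the face; no spring, stays where it is left.
- pad_stack: Bystander: loose stack of round grey grinding pads, 125 mm in diameter, 42 mm high. Origin: centre of its underside.
- tape_roll: Bystander: roll of brown tape, 88 mm in diameter, 24 mm high, lying loose on the console's top behind the keys (centre at least 85 mm from the row of keys). Origin: centre of its underside.
- backing_pad: Bystander: loose hand backing pad, a black rubber disc 80 mm in diameter and 12 mm thick with a grey knob on it, 54 mm high in all, standing on the table to the robot's right. Origin: centre of its underside.

How it is judged:
On the way, in this order (a step that is already met when the one before it is completed fails the run):
1. the mains rocker is pressed over, beyond 0.33 rad (value of joint rocker above 0.33 rad), for 0.2 s.
2. the round key is pushed down, beyond 6 mm (value of joint round_key above 0.006 m), for 0.1 s.
3. the bar key is pushed down, beyond 6 mm (value of joint bar_key above 0.006 m), for 0.1 s.
At the end, for the whole second after the job is handed in: Rocker over (beyond 0.33 of 0.4 rad), round and bar keys down (beyond 6 of 8 mm), square and triangular keys out (less than 3 mm in), the pad stack, tape roll and backing pad within 20 mm of where they stood (value of joint rocker above 0.33 rad and value of joint each of round_key, bar_key above 0.006 m and value of joint each of square_key, triangle_key below 0.003 m and distance of each of pad_stack, tape_roll, backing_pad from where it was at the start of the episode below 0.02 m); the robot touches nothing.
It fails at once if a key is pushed (3 mm) while the rocker is not over (value of joint rocker below 0.3 rad and value of joint any of round_key, bar_key above 0.003 m).
It fails at once if the bar key is pushed (3 mm) before the round key is down (value of joint bar_key above 0.003 m and value of joint round_key below 0.0055 m).
It fails at once if the square or the triangular key is pushed (3 mm) (value of joint any of square_key, triangle_key above 0.003 m).
It fails at once if the pad stack, tape roll or backing pad is lifted or shifted by more than 20 mm (distance of any of pad_stack, tape_roll, backing_pad from where it was at the start of the episode above 0.02 m).
It also fails if it takes over 42 s, if anything falls off the work surface, if the arm or the gripper's body presses on something with over 40 N, if the wrist force passes 120 N, or if a joint passes its speed limit or range.

ROBOT

A 6-joint arm with a two-finger parallel gripper is mounted at the origin on the work surface. World frame = base frame: x ahead of the robot, y to its left, z up, the work surface at z = 0. Lengths are in m, angles in rad, forces in N, time in s.
With the tool pointing down it reaches from about 0.3 to 0.875 m from the base axis. Payload 6.4 kg.
Tool frame: the origin (TCP) lies between the finger pads; the fingertips stand 19 mm ahead of it and the grasp point (between the pads) is the TCP; z points along the fingers, y is the direction in which the jaws open and shut (so a half turn about z gives the same grasp; the last joint's range is limited). The gripper opens to 85 mm and grips with 20 to 120 N. Pads are 22 mm wide; open, the fingers measure 114 mm over their backs; the gripper's body (76 mm by 85 mm) begins 54 mm behind the grasp point. The pads swing forward as they close: fully open they stand 13 mm farther back than shut.
Start: joints at [0.956, 0.181, 1.607, -0, 1.354, -0.206], TCP at [0.229, 0.528, 0.25] pointing down, gripper open.
Joint ranges: [-2.99, 2.99], [-0.89, 2.07], [0.3, 2.58], [-1.14, 4.28], [0, 2.63], [-3.12, 3.12]. Speed limits (rad/s): [2.57, 2.57, 3.01, 3.14, 3.14, 3.14].

INTERFACE

Orientations are given as a unit quaternion [w, x, y, z].
In Python, from bench import * gives the robot as it stands.
- The arm moves only by the tool apply_moves, never from a script. Its argument "moves" is a list that holds one entry, the list of rows, each a list of 7 numbers: the shift along the tool's x, y, z in cm, then the turn, a rotation vector about the tool's x, y, z in rad, then the opening, from 0 (shut) to 1 (fully open). A call has 1 to 8 rows; each row is the pose to reach, as a shift and turn from the pose commanded when the call began, along the tool's axes at that moment; what a row does not reach only later rows make up. A row lasts 1/10 s, in which the tool goes at most 50 mm and 8.59 degrees, less where a joint would pass 70% of its speed; a pose out of reach is approached as far as the arm can. A call with a gripper value outside its range is refused whole. The fingers move at their own pace and stop on an object; the grip force is fixed at half the most. Time passes only in rows, so rows that repeat a pose let the fingers close. It gives the time, the measured TCP pose, the force and the opening at its end, in the units of the state.
- get_obs(): the state, without advancing time (a new reading comes with each control period).
- camera(name): name is "scene" or "top" or "wrist"; returns the picture (384x512x3 uint8, red, green, blue); there is no depth.
- get_calibration(name): a dict with "vertical_fov" (degrees; the focal length in pixels is half the picture's height over the tangent of half this angle, whatever the lens; pixels are square), "cx", "cy" (the principal point, pixels), "R" (3x3) and "t" (3): a world point X has camera coordinates R X + t. Camera axes: x right, y down, z forward; pixel columns grow to the right and rows downward; lengths in m; the calibration is good to about 2 mm. A picture is of the moment at which its call begins: read the wrist's pose just before it. get_calibration takes no time and is no camera call; for the wrist camera it gives the pose at the moment of the call.
- hand_in(): hands the job in, once; it reports no verdict.
The state is a dict: "time_s": time; "q": joint angles; "dq": joint speeds; "joint_efforts": joint torques, N m; "eef_pos": TCP position; "eef_rot": TCP orientation; "wrist_force": force on the tool from outside, world axes, zero at the start; "torque": the same for the moment, N m; "opening": opening from 0.0 (shut) to 1.0 (fully open).
Only numpy, scipy, OpenCV 4.12 (cv2) and the standard library are available. Lean on these libraries where they do the work, as an engineer would, in place of code of your own. Each camera call takes 0.05 s, during which the arm holds its last target. There are 200 camera calls.

## Working session

There is one attempt and no reset: what is moved stays moved. The work goes in short steps, Python scripts to look and compute and a tool call to move; the robot and the scene stay as the last step left them, time stands still between calls to the robot, and variables do not carry over. Pictures are saved under pics/ and viewed, about 8 in all and at most 12, crops included, and the job is handed in when it is done.

Besides the shell and the picture viewer there is one more tool, called after "Call:" as a command line: name --argument value ..., lists and objects as JSON in quotes. apply_moves: Moves the arm, as the interface text tells. Its arguments: {"type":"object","properties":{"moves":{"type":"array","items":{"type":"array","items":{"type":"array","items":{"type":"number"}}}}},"required":["moves"]}

```bash
mkdir -p pics; cat > h.py <<'E'
from bench import *
import numpy as np, cv2
def snap(n,f):
    c=get_calibration(n); im=camera(n); cv2.imwrite(f'pics/{f}.png',im[:,:,::-1]); np.savez(f'pics/{f}.npz',**{k:np.array(v) for k,v in c.items()})
def px2w(f,uv,z):
    c=np.load(f'pics/{f}.npz'); fl=192/np.tan(np.radians(float(c['vertical_fov']))/2)
    o=-c['R'].T@c['t']; out=[]
    for u,v in uv:
        d=c['R'].T@np.array([(u-c['cx'])/fl,(v-c['cy'])/fl,1]); out.append(o+d*(z-o[2])/d[2])
    return np.array(out)
E
python3 - <<'E'
from h import *
print({k:np.round(v,3) if k!='time_s' else v for k,v in get_obs().items()})
for n in('top','scene'):
    snap(n,n); c=get_calibration(n); print(n,c['vertical_fov'],np.round(-np.array(c['R']).T@c['t'],3), c.keys())
E
```

```text
{'time_s': 0.0, 'q': array([ 0.956,  0.182,  1.608,  0.   ,  1.354, -0.206]), 'dq': array([ 0.001,  0.   , -0.001, -0.001,  0.002, -0.001]), 'joint_efforts': array([ 0.0000e+00, -4.4486e+01, -3.5134e+01, -0.0000e+00,  9.0000e-03,
        0.0000e+00]), 'eef_pos': array([0.228, 0.527, 0.249]), 'eef_rot': array([-0.   ,  0.203,  0.979, -0.001]), 'wrist_force': array([ 0.297,  0.559, -0.017]), 'torque': array([0.036, 0.01 , 0.031]), 'opening': np.float64(1.0)}
top 44.56869831104411 [ 0.397 -0.005  1.105] dict_keys(['vertical_fov', 'cx', 'cy', 'R', 't'])
scene 46.96947484414721 [1.135 0.735 0.857] dict_keys(['vertical_fov', 'cx', 'cy', 'R', 't'])
```

View pics/top.png

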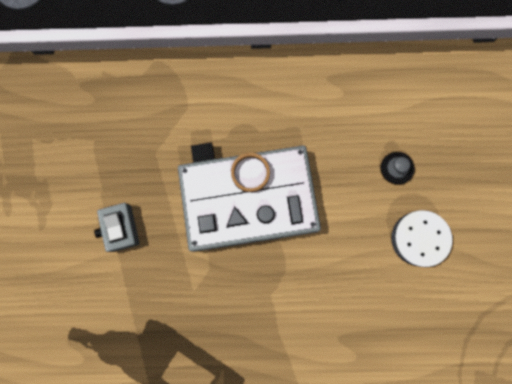

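View pics/scene.png

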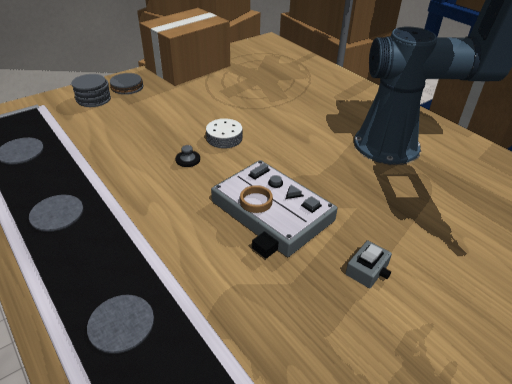

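The top view shows the switch box at about (118,228). On the console the keys run square (207,223), triangle (237,217), round (266,214), bar (295,209), with the tape roll at (251,173). The pad stack is at (423,238) and the backing pad at (398,168), both on the right.

```bash
python3 - <<'E'
from h import *
np.set_printoptions(precision=4,suppress=True)
print('keys',px2w('top',[(207,223),(236.5,217),(265.5,214),(295,209)],.078))
print('console corners',px2w('top',[(191,244),(318,226),(305,149),(181,167)],.06))
print('rocker',px2w('top',[(115,229)],.06))
im=cv2.imread('pics/top.png')
a=cv2.resize(im[195:262,85:150],None,fx=8,fy=8,interpolation=cv2.INTER_CUBIC)[:520,:]
a=cv2.resize(im[198:258,88:148],(480,480),interpolation=cv2.INTER_CUBIC)
b=cv2.resize(im[190:250,185:325],(800,343),interpolation=cv2.INTER_CUBIC)
cv2.imwrite('pics/box.png',a)
c=get_calibration('wrist');R=np.array(c['R']);print('wristcam',R,-R.T@c['t'],c['vertical_fov'],c['cx'],c['cy'])
E
```

```text
keys [[ 0.4761  0.1253  0.078 ]
 [ 0.4882  0.0603  0.078 ]
 [ 0.4936 -0.0036  0.078 ]
 [ 0.5034 -0.0685  0.078 ]]
console corners [[ 0.4315  0.1633  0.06  ]
 [ 0.4665 -0.1194  0.06  ]
 [ 0.6421 -0.0965  0.06  ]
 [ 0.6064  0.1872  0.06  ]]
rocker [[0.4678 0.3347 0.06  ]]
wristcam [[ 0.3974  0.9176 -0.0017]
 [ 0.8787 -0.38    0.289 ]
 [ 0.2646 -0.1164 -0.9573]] [0.1593 0.5569 0.3734] 69.95016064824097 257.88882199926263 197.28323902360327
```

View pics/box.png

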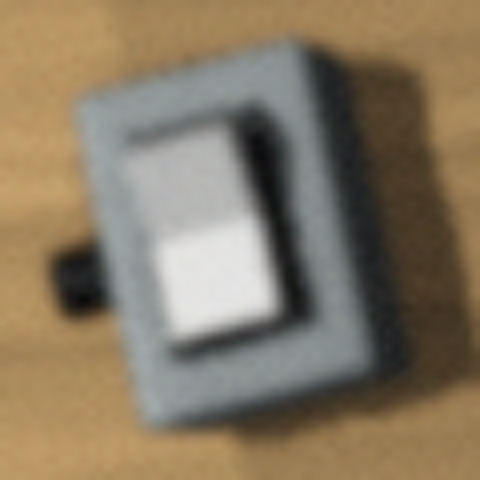

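```bash
cat >> h.py <<'E'
from scipy.spatial.transform import Rotation as Ro
np.set_printoptions(precision=4,suppress=True)
def go(p,yaw=None):
    "shift in tool cm (and turn) from now to TCP p with tool down; tool x pointing to -(cos yaw, sin yaw)"
    o=get_obs(); q=o['eef_rot']; R=Ro.from_quat([q[1],q[2],q[3],q[0]]); r=np.zeros(3)
    if yaw is not None:
        T=Ro.from_matrix(np.array([[-np.cos(yaw),np.sin(yaw),0],[-np.sin(yaw),-np.cos(yaw),0],[0,0,0]]).T.T) if 0 else Ro.from_matrix(np.array([[-np.cos(yaw),-np.sin(yaw),0],[-np.sin(yaw),np.cos(yaw),0],[0,0,-1]]))
        r=(R.inv()*T).as_rotvec()
    print('t',o['time_s'],'pos',o['eef_pos'],'F',o['wrist_force'],'shift cm',R.inv().apply(np.array(p)-o['eef_pos'])*100,'turn',r)
E
sed -i 's/T=.* if 0 else /T=/' h.py
python3 - <<'E'
from h import *
p=px2w('top',[(111.6,219.8)],.068)[0]; print(p, px2w('top',[(113.5,225.7)],.056))
e=px2w('top',[(98,211),(107,251)],.046);print('edge yaw',np.arctan2(*(e[0]-e[1])[1::-1]))
go([p[0],p[1],.17],.22)
E
```

```text
[0.4879 0.3405 0.068 ] [[0.4755 0.3397 0.056 ]]
edge yaw 0.2576678827672699
t 0.1 pos [0.2282 0.5272 0.2494] F [-0.8305 -0.0598  0.184 ] shift cm [-31.2505  -6.802    7.944 ] turn [-0.0015 -0.0009 -0.6288]
```

Call:
apply_moves --moves '[[[-31.2, -6.8, 6, 0, 0, -0.63, 0], [-31.2, -6.8, 6, 0, 0, -0.63, 0], [-31.2, -6.8, 6, 0, 0, -0.63, 0], [-31.2, -6.8, 6, 0, 0, -0.63, 0], [-31.2, -6.8, 6, 0, 0, -0.63, 0], [-31.2, -6.8, 6, 0, 0, -0.63, 0], [-31.2, -6.8, 6, 0, 0, -0.63, 0], [-31.2, -6.8, 6, 0, 0, -0.63, 0]]]'

```text
time_s: 0.9
eef_pos: [0.4908, 0.3375, 0.1886]
eef_rot: [-0.001, -0.108, 0.994, -0.001]
wrist_force: [0.2, 0.4, -0.5]
opening: 0.002
```

```bash
python3 - <<'E'
from h import *
snap('wrist','w1'); go([.4879,.3405,.17],.23); print(get_obs()['opening'])
E
```

```text
t 0.95 pos [0.489  0.3392 0.189 ] F [-0.5323 -0.481  -0.529 ] shift cm [0.0794 0.1573 1.9035] turn [-0.0005 -0.002  -0.0129]
-0.001648472099257061
```

View pics/w1.png

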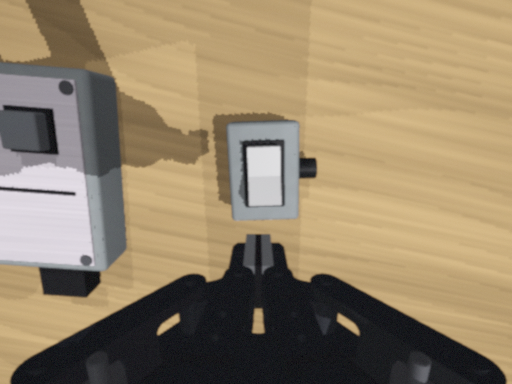

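The wrist view shows the box upright at (265,170) and the closed fingertips at (258,245). The grey raised face, at about (266,191), is on the side away from the robot and the hinge line is at about row 177. I'll compare this with the top-view fix.

```bash
python3 - <<'E'
from h import *
print('face',px2w('w1',[(266,191)],.068),'hinge',px2w('w1',[(265.5,177)],.056))
e=px2w('w1',[(228,124),(232.5,219),(299,122),(297.5,218)],.046);print(e,np.arctan2(*(e[1]-e[0])[1::-1]),np.arctan2(*(e[3]-e[2])[1::-1]))
print('square',px2w('w1',[(25,130)],.078))
E
```

```text
face [[0.4819 0.3435 0.068 ]] hinge [[0.4717 0.341  0.056 ]]
[[0.4318 0.296  0.046 ]
 [0.5246 0.3181 0.046 ]
 [0.4157 0.3607 0.046 ]
 [0.509  0.3838 0.046 ]] 0.23354312199724697 0.2427979275395773
square [[0.471  0.1349 0.078 ]]
```

```bash
python3 - <<'E'
from h import *
go([.488,.3435,.078],.24)
E
```

```text
t 0.95 pos [0.489  0.3392 0.189 ] F [-0.5323 -0.481  -0.529 ] shift cm [-0.0137  0.4528 11.1032] turn [-0.0005 -0.002  -0.0229]
```

Call:
apply_moves --moves '[[[0, 0.4, 4, 0, 0, -0.02, 0], [0, 0.4, 8, 0, 0, -0.02, 0], [0, 0.4, 9, 0, 0, -0.02, 0], [0, 0.4, 9.6, 0, 0, -0.02, 0], [0, 0.4, 10.2, 0, 0, -0.02, 0], [0, 0.4, 10.7, 0, 0, -0.02, 0], [0, 0.4, 10.9, 0, 0, -0.02, 0], [0, 0.4, 10.9, 0, 0, -0.02, 0]]]'

```text
time_s: 1.75
eef_pos: [0.4878, 0.3455, 0.0824]
eef_rot: [0.001, -0.12, 0.993, 0.0]
wrist_force: [0.8, 0.8, 2.1]
opening: 0.001
```

Call:
apply_moves --moves '[[[0, 0, 0.2, 0, 0, 0, 0], [0, 0, 0.3, 0, 0, 0, 0], [0, 0, 0.4, 0, 0, 0, 0], [0, 0, 0.4, 0, 0, 0, 0], [0, 0, 0.4, 0, 0, 0, 0]]]'

```text
time_s: 2.25
eef_pos: [0.4881, 0.3456, 0.0799]
eef_rot: [0.001, -0.12, 0.993, 0.0]
wrist_force: [-1.9, -1.9, 18.0]
opening: 0.004
```

At 18 N with the tip at 61 mm, the rocker is on its stop. I'll lift and move over to the round key, then look at both.

Call:
apply_moves --moves '[[[0, 0, -3, 0, 0, 0, 0], [0, 0, -8, 0, 0, 0, 0], [0, 0, -12, 0, 0, 0, 0], [0, 0, -12, 0, 0, 0, 0], [0, 0, -12, 0, 0, 0, 0]]]'

```text
time_s: 2.75
eef_pos: [0.4868, 0.3451, 0.1978]
eef_rot: [0.0, -0.12, 0.993, 0.0]
wrist_force: [-0.4, 0.1, -0.9]
opening: 0.0
```

```bash
python3 - <<'E'
from h import *
snap('wrist','w2'); im=cv2.imread('pics/w2.png'); cv2.imwrite('pics/w2c.png',cv2.resize(im[100:240,190:340],None,fx=3,fy=3,interpolation=cv2.INTER_CUBIC))
go([.4936,-.0036,.2],.13)
E
```

```text
t 2.8 pos [0.4859 0.3447 0.1961] F [ 0.3267 -0.3122 -0.6402] shift cm [  7.5775 -34.0028  -0.3534] turn [-0.0005 -0.0023  0.1112]
```

View pics/w2c.png

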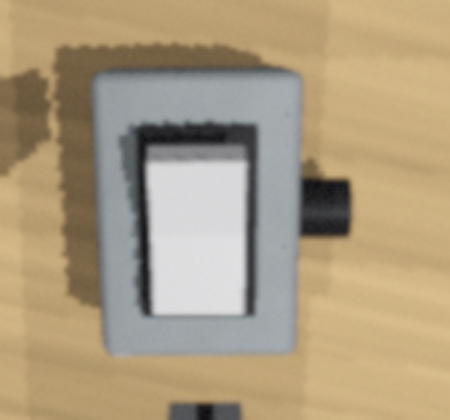

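The rocker is over: the near end now stands proud and the far face lies level. Next is the round key.

Call:
apply_moves --moves '[[[7.6, -34, 0, 0, 0, 0.11, 0], [7.6, -34, 0, 0, 0, 0.11, 0], [7.6, -34, 0, 0, 0, 0.11, 0], [7.6, -34, 0, 0, 0, 0.11, 0], [7.6, -34, 0, 0, 0, 0.11, 0], [7.6, -34, 0, 0, 0, 0.11, 0], [7.6, -34, 0, 0, 0, 0.11, 0], [7.6, -34, 0, 0, 0, 0.11, 0]]]'

```text
time_s: 3.6
eef_pos: [0.4931, -0.0082, 0.1952]
eef_rot: [-0.002, -0.062, 0.998, -0.0]
wrist_force: [0.1, 1.0, 0.0]
opening: 0.001
```

```bash
python3 - <<'E'
from h import *
snap('wrist','w3'); go([.4936,-.0036,.2],.13)
E
```

```text
t 3.65 pos [ 0.493  -0.0056  0.1951] F [-0.8954 -0.9624 -0.2934] shift cm [-0.0872  0.1949 -0.4869] turn [ 0.0014 -0.0042 -0.0045]
```

View pics/w3.png

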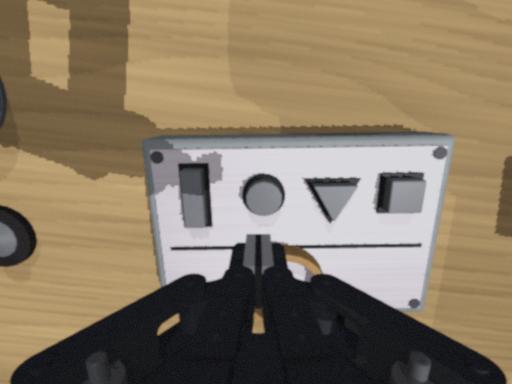

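The wrist view shows bar (195,194), round (263,194), triangle (334,196) and square (405,194). The tape roll lies behind them at (300,262).

```bash
python3 - <<'E'
from h import *
p=px2w('w3',[(196,194),(264,193.5),(405,194)],.078); print(p, np.linalg.norm(p[0]-p[1]))
go([p[1][0],p[1][1],.089],.13)
E
```

```text
[[ 0.4942 -0.0648  0.078 ]
 [ 0.486  -0.0031  0.078 ]
 [ 0.4705  0.1248  0.078 ]] 0.062169997618402736
t 3.65 pos [ 0.493  -0.0056  0.1951] F [-0.8954 -0.9624 -0.2934] shift cm [ 0.6136  0.321  10.6164] turn [ 0.0014 -0.0042 -0.0045]
```

Call:
apply_moves --moves '[[[0.3, 0.2, 4, 0, 0, 0, 0], [0.3, 0.2, 8, 0, 0, 0, 0], [0.3, 0.2, 9.2, 0, 0, 0, 0], [0.3, 0.2, 9.7, 0, 0, 0, 0], [0.3, 0.2, 10.2, 0, 0, 0, 0], [0.3, 0.2, 10.6, 0, 0, 0, 0], [0.3, 0.2, 10.9, 0, 0, 0, 0], [0.3, 0.2, 10.9, 0, 0, 0, 0]]]'

```text
time_s: 4.45
eef_pos: [0.492, -0.0017, 0.089]
eef_rot: [0.001, -0.066, 0.998, -0.0]
wrist_force: [1.1, 0.5, -0.1]
opening: 0.002
```

Call:
apply_moves --moves '[[[0, 0, 0.2, 0, 0, 0, 0], [0, 0, 0.3, 0, 0, 0, 0], [0, 0, 0.3, 0, 0, 0, 0], [0, 0, 0.3, 0, 0, 0, 0]]]'

```text
time_s: 4.85
eef_pos: [0.4922, -0.0017, 0.0885]
eef_rot: [0.001, -0.066, 0.998, -0.0]
wrist_force: [-10.6, 3.1, 26.7]
opening: -0.002
```

At 26.7 N with the tip at 69.5 mm, the round key is on its stop. I'll lift, then check it before the bar.

Call:
apply_moves --moves '[[[0, 0, -3, 0, 0, 0, 0], [0, 0, -8, 0, 0, 0, 0], [0, 0, -11, 0, 0, 0, 0], [0, 0, -11, 0, 0, 0, 0], [0, 0, -11, 0, 0, 0, 0]]]'

```text
time_s: 5.35
eef_pos: [0.4916, -0.0019, 0.1961]
eef_rot: [0.001, -0.065, 0.998, -0.0]
wrist_force: [-0.4, -0.7, -0.1]
opening: 0.001
```

```bash
python3 - <<'E'
from h import *
snap('wrist','w4'); im=cv2.imread('pics/w4.png'); cv2.imwrite('pics/w4c.png',cv2.resize(im[110:320,135:465],None,fx=2.4,fy=2.4,interpolation=cv2.INTER_CUBIC))
go([.497,-.0675,.195],.13)
E
```

```text
t 5.4 pos [ 0.4907 -0.0016  0.1948] F [ 0.2143 -0.1462 -0.4157] shift cm [ 0.2355 -6.6131 -0.0206] turn [ 0.     -0.0005  0.0011]
```

View pics/w4c.png

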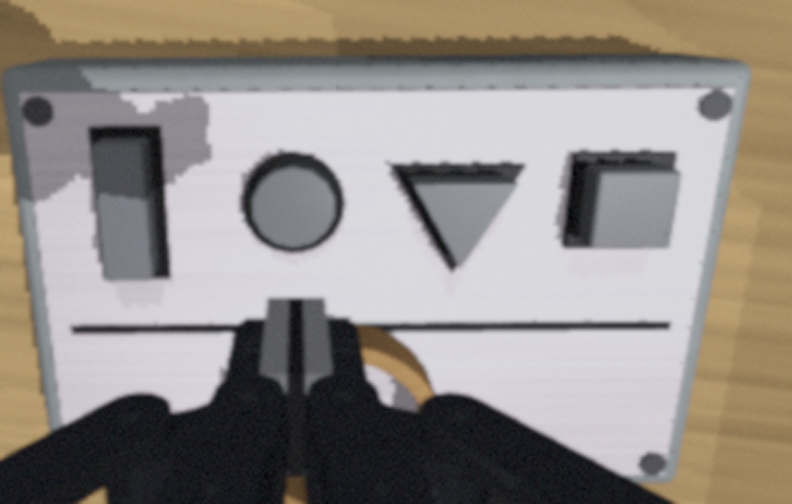

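The round key is visibly down, and the square and triangular keys are still out. Next is the bar, 66 mm along the row.

Call:
apply_moves --moves '[[[0.2, -6.6, 0, 0, 0, 0, 0], [0.2, -6.6, 0, 0, 0, 0, 0], [0.2, -6.6, 3, 0, 0, 0, 0], [0.2, -6.6, 7, 0, 0, 0, 0], [0.2, -6.6, 9, 0, 0, 0, 0], [0.2, -6.6, 9.7, 0, 0, 0, 0], [0.2, -6.6, 10.2, 0, 0, 0, 0], [0.2, -6.6, 10.6, 0, 0, 0, 0]]]'

```text
time_s: 6.2
eef_pos: [0.498, -0.0674, 0.0895]
eef_rot: [0.0, -0.066, 0.998, -0.0]
wrist_force: [-1.7, 0.1, 2.7]
opening: 0.002
```

Call:
apply_moves --moves '[[[0, 0, 0.3, 0, 0, 0, 0], [0, 0, 0.5, 0, 0, 0, 0], [0, 0, 0.6, 0, 0, 0, 0], [0, 0, 0.6, 0, 0, 0, 0], [0, 0, 0.6, 0, 0, 0, 0]]]'

```text
time_s: 6.7
eef_pos: [0.4983, -0.0674, 0.0881]
eef_rot: [0.0, -0.066, 0.998, -0.0]
wrist_force: [-19.3, 5.0, 42.3]
opening: -0.003
```

Firmly bottomed. I'll lift clear and check.

Call:
apply_moves --moves '[[[0, 0, -3, 0, 0, 0, 0], [0, 0, -8, 0, 0, 0, 0], [0, 0, -12, 0, 0, 0, 0], [0, 3, -12, 0, 0, 0, 0], [0, 3, -12, 0, 0, 0, 0], [0, 3, -12, 0, 0, 0, 0]]]'

```text
time_s: 7.3
eef_pos: [0.4942, -0.0373, 0.204]
eef_rot: [0.001, -0.066, 0.998, -0.0]
wrist_force: [-0.8, 0.0, -0.3]
opening: -0.001
```

```bash
python3 - <<'E'
from h import *
snap('wrist','w5'); im=cv2.imread('pics/w5.png'); a=cv2.resize(im[110:300,130:],(800,400)); snap('scene','s5'); b=cv2.imread('pics/s5.png')[120:300,150:410]
cv2.imwrite('pics/w5c.png',np.vstack([cv2.resize(im[100:320],(512,220)),cv2.resize(b,(512,354))]))
print(get_obs()['wrist_force'])
E
```

```text
[-0.3123 -0.952   0.4768]
```

View pics/w5c.png

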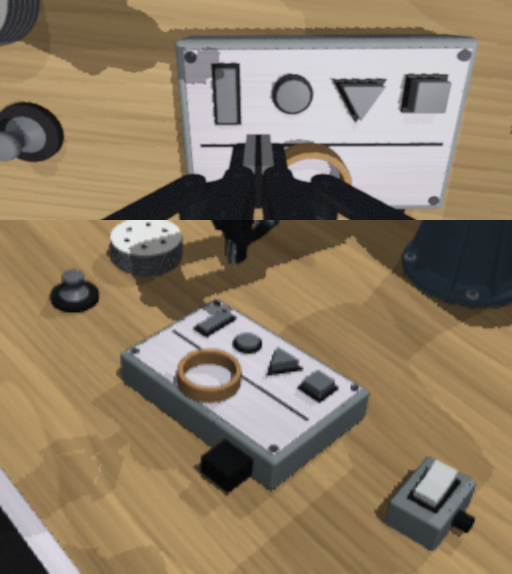

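The bar and round keys are down, the square and triangular keys stand proud, and the rocker is over. The loose items haven't moved, and the arm is clear.

```bash
python3 -c "
from bench import *
print(hand_in())"
```

```text
the job is handed in; nothing more can be done
None
```

The pad belt start-up is done and handed in at about 7.4 s of the 42 s allowed. I pressed the rocker over first, then the round key, then the bar key, all with closed fingertips.

| Part | Fingertip height at stop | Push force |
|---|---|---|
| Rocker | 61 mm | 18 N |
| Round key | 69.5 mm | 27 N |
| Bar key | 69 mm | 42 N |

- **Bar key force:** 42 N went through the fingertips. That is well below the 120 N wrist limit. The 40 N limit covers only the arm and gripper body, and neither should have touched anything.
- **Final pictures:** the rocker was over and the round and bar keys were down. The square and triangular keys were still out, and the pad stack, tape roll and backing pad looked unmoved. I judged this by eye and did not measure it. The arm hung clear, with wrist force close to zero.
- **Disagreement:** the wrist and top cameras differed by about 6 to 7 mm in x for the rocker and round key. I aimed at values between or near the two, and every press still landed on its part.

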